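# Close off a dust-duct spigot and knock in its locking pin

### The job

Close off the unused flat dust-duct outlet: slide the orange closing sleeve along the bench and push it fully home over the aluminium spigot with steady, moderate pressure (do not ram it), pressing its rim against the stiff black sealing frame until the frame has sunk flush into the grey shoulder plate. Then take the mallet and tap the red-headed locking pin all the way down through the hole in the sleeve; work the pin only with the mallet, not with the gripper. Finally set the mallet back down on the bench, and leave the paint can, the blue bin and the wrench where they are.

Things in the scene. Friction and masses are not known exactly. Their poses are not given: they have to be found in the camera images.
- port: Fixed duct outlet. Grey upright shoulder plate 170 mm wide (y), 105 high; from its front face an aluminium spigot sticks out 50 mm along -x, roughly to the robot: outside 98 wide, from 6.5 to 53.5 mm above the bench, nose corners rounded 8 mm. A boss over it (4 to 40 mm before the shoulder, 68 to 90 mm high) holds the pin. Origin: on the bench under the middle of the shoulder's front face; z up
- shoulder (a point): Point on the front face of the shoulder plate, in the middle of the spigot's root, 30 mm above the bench; axes as the port's.
- frame (a joint): Travel of the black sealing frame round the spigot's root, in m: 0 standing 6 mm proud of the shoulder plate, 0.006 sunk flush (starts 0 to 0.002). It slides stiffly: only a push of about 9 N or more moves it, and it stays where it is left. The sleeve's rim pushes it in; the sleeve is home only when it is flush.
- frame_face (a point): Middle of the sealing frame's front face, 30 mm above the bench.
- sleeve: Loose orange box-shaped sleeve lying on the bench: 100 mm long (x), 110 wide (y), 60 high, walls 4, about 0.3 kg; open at +x (inside 102 x 52), roughly facing the spigot, closed flat plate at -x, so too wide to grip. Origin: centre of underside. A 16 mm square hole in its top, 22 mm behind the open rim, mid-width, lies under the pin when home
- mouth (a point): Centre of the sleeve's open end, in the plane of its rim, 30 mm above the sleeve's underside; axes as the sleeve's. Home, it coincides with shoulder.
- pin (a joint): Travel of the locking pin in m: 0 up (start), 0.018 fully down. A 10 mm steel pin with a red head 26 mm in diameter, 16 high. It takes about 7 to 9 N to drive, stays where it is left, and cannot go down unless the sleeve's hole is under it.
- pin_top (a point): Centre of the top of the pin's red head; 116 mm above the bench with the pin up, 98 mm when down. It lies 22 mm in front of the shoulder face.
- mallet: Stubby mallet, 0.42 kg, standing on one face of its head: black upright cylindrical head 50 mm in diameter, 72 high, with a yellow band; wooden handle along -x, 22 mm wide (y), 26 high, from 21 to 136 mm from the head's axis, centre line 36 mm above the bench. Origin: centre of the head's lower face; z up. Centre of mass within 25 mm of the head's axis.
- mallet_grip (a point): Point in the middle of the mallet's handle section, 45 mm from the head's axis, 36 mm above the lower face; axes as the mallet's.
- mallet_head (a point): Centre of the mallet's head, on its axis, 36 mm from either face.
- paint_can: Bystander: closed paint can, 90 mm in diameter, 110 high; origin at the centre of its underside.
- blue_bin: Bystander: blue open parts bin 150 x 100 mm, 70 high; origin at the centre of its underside.
- wrench: Bystander: steel wrench lying on the bench, about 180 mm long along its x; origin at its middle.
There are look-alikes about, which are no part of the job. There is more than one size of the sleeve; the job needs the largest.

How it is judged (in metres and radians):
On the way, in this order (a step that is already met when the one before it is completed fails the run):
1. the sleeve is fully home on the spigot (x of mouth in the frame of shoulder above -0.002 m and y of mouth in the frame of shoulder between -0.004 and 0.004 m and angle between the x axis of sleeve and the x axis of port, either way round below 0.05 rad), for 0.2 s.
2. the locking pin is driven down through the sleeve (all of step 1 and value of joint pin above 0.0155 m), for 0.2 s.
At the end, for the whole second after the job is handed in: The sleeve's rim is within 2 mm of the shoulder face, within 4 mm of the spigot's middle sideways and within 0.05 rad of its direction; the pin is at least 15.5 mm down; the mallet lies or stands at rest on the bench (head centre below 50 mm) (all of step 2 and linear speed of each of sleeve, mallet below 0.02 m/s and height (world z) of mallet_head below 0.05 m); the robot touches nothing.
It fails at once if the sleeve is forced: more than 45 N between it and the port (contact force between sleeve and port above 45 N).
It fails at once if the robot itself pushes the pin (contact force between any of the fingers, the arm and pin above 1 N).
It fails at once if the paint can is moved more than 30 mm (distance of paint_can from where it was at the start of the episode above 0.03 m).
It fails at once if the blue bin is moved more than 30 mm (distance of blue_bin from where it was at the start of the episode above 0.03 m).
It fails at once if the wrench is moved more than 30 mm (distance of wrench from where it was at the start of the episode above 0.03 m).
It also fails if it takes over 72 s, if anything falls off the work surface, if the arm or the gripper's body presses on something with over 40 N, if the wrist force passes 120 N, or if a joint passes its speed limit or range.

### The arm

A 6-joint arm with a two-finger parallel gripper is mounted at the origin on the work surface. World frame = base frame: x ahead of the robot, y to its left, z up, the work surface at z = 0. Lengths are in mm, angles in degrees, forces in N, time in s.
With the tool pointing down it reaches from about 350 to 850 mm from the base axis. Payload 8.1 kg.
Tool frame: the origin (TCP) lies midway between the tips of the shut fingers; the grasp point (between the pads) lies 19 mm behind it; z points along the fingers, y is the line along which they close (so a half turn about z gives the same grasp; the last joint's range is limited). The gripper opens to 85 mm and grips with 20 to 120 N. Pads are 22 mm wide; open, the fingers measure 114 mm over their backs; the gripper's body (76 mm by 85 mm) begins 54 mm behind the grasp point. The pads swing forward as they close: fully open they stand 13 mm farther back than shut.
Start: joints at [-68.148, 7.471, 85.268, -0, 87.261, -4.893], TCP at [270.038, -535.803, 231.292] pointing down, gripper open.
Joint ranges: [-169.43, 169.43], [-51.17, 129.36], [1.28, 143.12], [-76.62, 256.62], [0, 156.53], [-152.29, 152.29]. Speed limits (degrees/s): [136.94, 136.94, 159.86, 180, 180, 180].

### API

Orientations are given as [roll, pitch, yaw] about the fixed x, y, z axes, in that order (R = Rz(yaw) Ry(pitch) Rx(roll)).
In Python, from bench import sensors, optics, r gives the robot as it stands.
- The arm moves only by the tool apply_moves, never from a script. Its argument "targets" is a list of rows, each a list of 7 numbers: the shift along the tool's x, y, z in mm, then the turn, a rotation vector about the tool's x, y, z in rad, then the closure, from 0 (fully open) to 1 (shut). In form: [[x, y, z, wx, wy, wz, claw], ...]. A call has 1 to 20 rows; each row shifts and turns the commanded pose from where the row before left it, along the tool's axes as they then stand; what a row does not reach is not made up. A row lasts 1/8 s, in which the tool goes at most 62.5 mm and 10.7 degrees, less where a joint would pass 70% of its speed; a pose out of reach is approached as far as the arm can. A call is refused whole if a number of a shift passes 62.5 or a number of a turn 0.188, either way. A call with a gripper value outside its range is refused whole. The fingers move at their own pace and stop on an object; "force" is the grip in N (left out, the last holds). Time passes only in rows, so rows that do not move let the fingers close. It gives the time, the measured TCP pose, the force, the opening and the grip force at its end, in the units of the state.
- sensors.sense(): the state, without advancing time (a new reading comes with each control period).
- optics.snapshot(name): name is "side" or "top"; returns the picture (400x640x3 uint8, red, green, blue); there is no depth.
- optics.get_calibration(name): a dict with "camera_matrix" (3x3 intrinsics, pixels), "pose" (4x4, takes a point from camera to world coordinates). Camera axes: x right, y down, z forward; pixel columns grow to the right and rows downward; lengths in mm; the calibration is good to about 2 mm. A picture is of the moment at which its call begins. get_calibration takes no time and is no camera call.
- r.hand_in(): hands the job in; it is judged then, once.
The state is a dict: "time": time; "joint_pos": joint angles; "qd": joint speeds; "joint_efforts": joint torques, N m; "tool_pos": TCP position; "tcp_rot": TCP orientation; "ft_force": force on the tool from outside, world axes, zero at the start; "wrist_torque": the same for the moment, N m; "finger_gap": finger opening in mm; "grip_force": force on a finger pad.
Only numpy, scipy, OpenCV 4.12 (cv2) and the standard library are available. Lean on these libraries where they do the work, as an engineer would, in place of code of your own. Each camera call takes 0.05 s, during which the arm holds its last target. There are 200 camera calls.

## Working session

There is one attempt and no reset: what is moved stays moved. The work goes in short steps, Python scripts to look and compute and a tool call to move; the robot and the scene stay as the last step left them, time stands still between calls to the robot, and variables do not carry over. Pictures are saved under pics/ and viewed, at most 10 in all, crops included, and the job is handed in when it is done.

Besides the shell and the picture viewer there is one more tool, called after "Call:" as name([rows], argument=value, ...), one row to a line, values as JSON. apply_moves: Moves the arm, as the interface text tells. Its arguments: {"type":"object","properties":{"targets":{"type":"array"},"force":{"type":"number"}},"required":["targets"]}

```bash
mkdir -p pics
python3 - <<'E'
from bench import sensors, optics, r
import cv2,numpy as np
for n in("side","top"):
    im=optics.snapshot(n); cv2.imwrite(f"pics/{n}0.png",im[:,:,::-1])
    c=optics.get_calibration(n); print(n,np.array(c["camera_matrix"]).round(1).tolist(),np.array(c["pose"]).round(3).tolist())
print(sensors.sense())
E
```

```text
side [[437.2, 0.0, 323.6], [0.0, 437.2, 198.9], [0.0, 0.0, 1.0]] [[-0.919, -0.266, 0.291, 222.203], [-0.394, 0.623, -0.676, 778.606], [-0.001, -0.736, -0.677, 874.365], [0.0, 0.0, 0.0, 1.0]]
top [[413.7, 0.0, 322.5], [0.0, 413.7, 200.5], [0.0, 0.0, 1.0]] [[0.013, -0.996, 0.092, 462.963], [-0.999, -0.01, 0.034, -13.068], [-0.033, -0.093, -0.995, 1021.659], [0.0, 0.0, 0.0, 1.0]]
{'time': 0.1, 'joint_pos': array([-6.81458661e+01,  7.51011751e+00,  8.53237031e+01,  5.26133052e-05,
        8.72615422e+01, -4.89487030e+00]), 'qd': array([-0.08071854, -0.0032566 , -0.17431097,  0.08370342, -0.06123966,
       -0.05025812]), 'joint_efforts': array([ 8.39100758e-04, -5.70951605e+01, -5.01941264e+01, -2.59890294e-04,
        8.05503776e-03, -3.20021957e-05]), 'tool_pos': array([ 269.86732789, -535.32726416,  230.34988989]), 'tcp_rot': array([-1.79904989e+02, -8.18944999e-03,  2.67489949e+01]), 'ft_force': array([-0.06971336,  0.35013795,  0.28061125]), 'wrist_torque': array([ 0.0305455 , -0.03358587,  0.00335016]), 'grip_force': 0.0, 'finger_gap': 85.03625841490935}
```

View pics/side0.png

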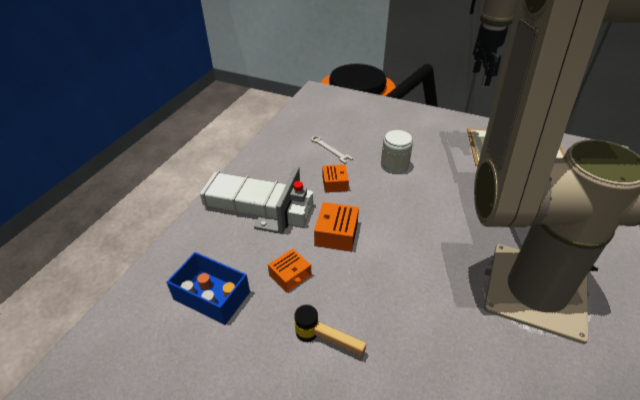

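View pics/top0.png

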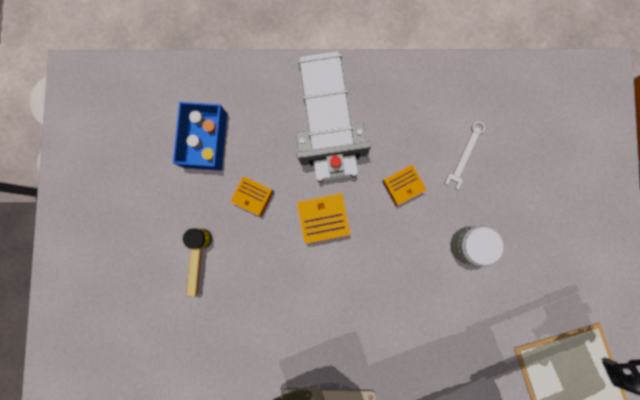

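The side view shows the port at (270,200), the large sleeve at (337,226) and the mallet head at (306,322). In the top view the port face is near (335,160), the large sleeve at (324,218) and the mallet head at (196,239), with its handle ending at (193,295). Next I'll enlarge the top view.

Run:
```python
import cv2,numpy as np
a=cv2.imread("pics/top0.png"); b=cv2.imread("pics/side0.png")
cr=lambda im,x,y,w,h,s:cv2.resize(im[y:y+h,x:x+w],None,fx=s,fy=s,interpolation=cv2.INTER_CUBIC)
A=cr(a,285,115,100,140,4)   # 400x560
B=cr(a,165,215,100,90,4) # 400x360
C=cr(b,250,160,100,50,4)
out=np.zeros((560,800,3),np.uint8); out[:,:400]=A; out[:360,400:]=B; out[360:,400:]=C
for i in range(0,800,40): cv2.line(out,(i,0),(i,4 if i%80 else 10),(0,255,0),1); 
for i in range(0,560,40): 
    for x in(0,400): cv2.line(out,(x,i),(x+6,i),(0,255,0),1)
cv2.imwrite("pics/crop0.png",out)
cv2.imwrite("pics/crop1.png",cr(b,250,160,130,100,6))
```

```text
(no output)
```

View pics/crop0.png

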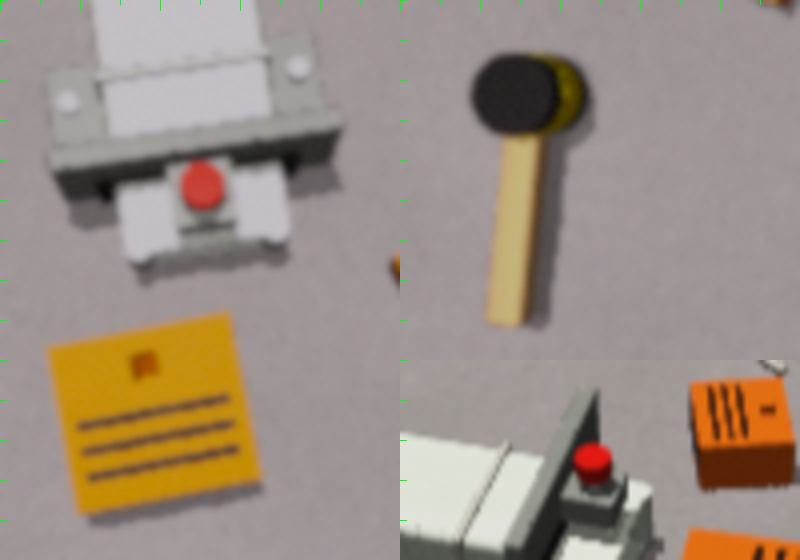

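View pics/crop1.png

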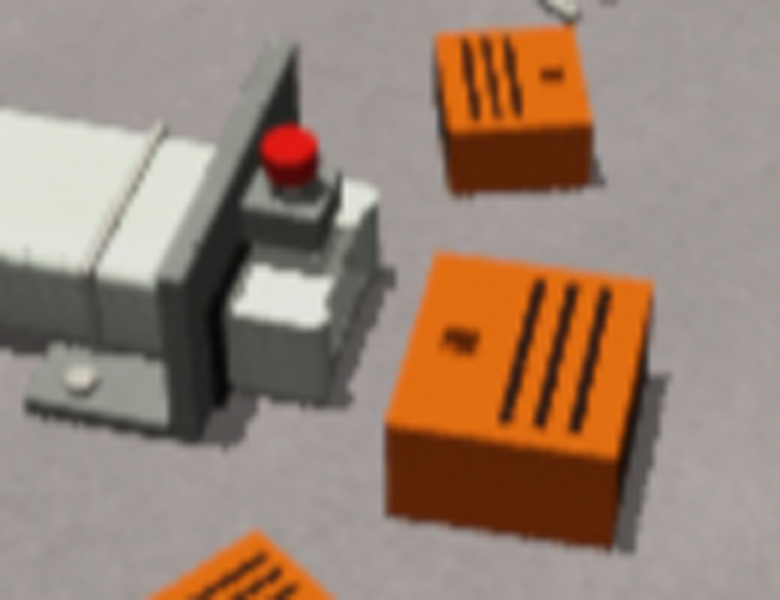

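The crops give the large sleeve's top corners and the pin head in both views, plus the shoulder edge, mallet head and handle end. I'll fit poses to these points.

```bash
cat > h.py <<'E'
import numpy as np
from bench import optics
from scipy.optimize import least_squares
CAL={n:optics.get_calibration(n) for n in("top","side")}
def proj(n,P):
    c=CAL[n];T=np.linalg.inv(np.array(c["pose"]));K=np.array(c["camera_matrix"])
    q=(T[:3,:3]@np.atleast_2d(P).T+T[:3,3:]);q=K@q;return (q[:2]/q[2]).T
def onplane(n,uv,z):
    c=CAL[n];T=np.array(c["pose"]);K=np.array(c["camera_matrix"])
    d=T[:3,:3]@np.linalg.inv(K)@np.array([*uv,1]);return T[:3,3]+d*(z-T[2,3])/d[2]
def body(p,L):
    c,s=np.cos(p[2]),np.sin(p[2]);L=np.atleast_2d(L).astype(float)
    return np.c_[p[0]+c*L[:,0]-s*L[:,1],p[1]+s*L[:,0]+c*L[:,1],L[:,2]]
def fit(obs,p0):  # obs: (cam,uv,local)
    f=lambda p:np.concatenate([proj(n,body(p,l))[0]-uv for n,uv,l in obs])
    s=least_squares(f,p0,loss="soft_l1");return s.x,f(s.x).reshape(-1,2)
E
cat > m.py <<'E'
from h import *
A=lambda u,v:((u+.5)/4-.5+285,(v+.5)/4-.5+115)
B=lambda u,v:((u-400+.5)/4-.5+165,(v+.5)/4-.5+215)
S=lambda u,v:((u+.5)/6-.5+250,(v+.5)/6-.5+160)
sl=[("top",A(47,348),(50,55,60)),("top",A(232,313),(50,-55,60)),("top",A(262,483),(-50,-55,60)),("top",A(82,515),(-50,55,60)),("top",A(144,365),(28,0,60))]
ss=[("side",S(437,253),(50,-55,60)),("side",S(653,282),(-50,-55,60)),("side",S(615,458),(-50,55,60)),("side",S(387,425),(50,55,60)),("side",S(388,515),(50,55,0)),("side",S(612,547),(-50,55,0))]
pt=[("top",A(203,184),(-22,0,116)),("top",A(50,172),(0,85,105)),("top",A(340,130),(0,-85,105)),("top",A(119,192),(-6,49,53.5)),("top",A(288,165),(-6,-49,53.5)),("top",A(292,228),(-42,-49,53.5)),("top",A(128,255),(-42,49,53.5))]
ps=[("side",S(289,142),(-22,0,116)),("side",S(182,285),(0,85,105)),("side",S(297,45),(0,-85,105)),("side",S(200,437),(0,85,0))]
mt=[("top",B(516,94),(0,0,72)),("top",B(487,322),(-136,11,49)),("top",B(523,325),(-136,-11,49)),("top",B(505,138),(-28,11,49)),("top",B(541,138),(-28,-11,49))]
for nm,o,p0 in [("sl",sl,(450,0,.2)),("sl side",ss,(450,0,.2)),("sl both",sl+ss,(450,0,.2)),("port top",pt,(550,0,.2)),("port side",ps,(550,0,.2)),("port both",pt+ps,(550,0,.2)),("mallet",mt,(400,300,0))]:
    x,e=fit(o,p0);print(nm,x[:2].round(1),np.degrees(x[2]).round(2),e.round(1).tolist())
E
python3 m.py
```

```text
sl [511.2  17.5] 11.24 [[-0.1, -0.2], [-0.1, -0.1], [0.5, -0.4], [-1.2, 0.3], [0.5, 0.4]]
sl side [510.9  19.3] 11.92 [[-0.1, -0.4], [0.2, -0.3], [0.5, -0.1], [-0.3, -0.3], [-0.1, 0.3], [-0.0, 0.6]]
sl both [511.1  18.1] 11.49 [[-0.4, -0.0], [-0.4, -0.2], [0.3, -0.5], [-1.3, 0.4], [0.2, 0.5], [0.2, -0.7], [0.4, -0.5], [0.4, -0.4], [-0.3, -0.7], [-0.1, -0.1], [-0.1, 0.4]]
port top [656.8  -6.7] -351.01 [[0.3, 0.5], [-0.2, 0.5], [2.1, -0.3], [-0.1, -0.1], [-1.4, 0.5], [-0.1, -0.3], [-0.1, -1.0]]
port side [656.8  -4.1] 8.93 [[0.0, 0.2], [0.1, -0.7], [0.1, -0.9], [-0.2, 2.0]]
port both [657.1  -6.3] 8.92 [[0.1, 0.4], [-0.4, 0.3], [2.0, -0.3], [-0.2, -0.2], [-1.6, 0.5], [-0.3, -0.4], [-0.3, -1.1], [0.3, -0.3], [0.4, -1.3], [0.3, -1.3], [0.1, 1.4]]
mallet [462.7 317.1] -3.48 [[-0.2, -0.8], [-0.2, 0.2], [0.1, 0.2], [0.1, -0.2], [0.2, 0.5]]
```

Call:
apply_moves([
  [30.6, -29, 0, 0, 0, 0, 0.2],
  [30.6, -29, 0, 0, 0, 0, 0.2],
  [30.6, -29, 0, 0, 0, 0, 0.2],
  [30.6, -29, 0, 0, 0, 0, 0.2],
  [30.6, -29, 0, 0, 0, 0, 0.2],
  [30.6, -29, 0, 0, 0, 0, 0.2],
  [30.6, -29, 0, 0, 0, 0, 0.2],
  [30.6, -29, 0, 0, 0, 0, 0.2],
  [30.6, -29, 0, 0, 0, 0, 0.2],
  [30.6, -29, 0, 0, 0, 0, 0.2],
  [30.6, -29, 0, 0, 0, 0, 0.2],
  [30.6, -29, 0, 0, 0, 0, 0.2],
  [30.6, -29, 0, 0, 0, 0, 0.2],
  [30.6, -29, 0, 0, 0, 0, 0.2],
  [30.6, -29, 0, 0, 0, 0, 0.2],
  [30.6, -29, 0, 0, 0, 0, 0.2],
])

```text
time: 2.1
tool_pos: [498.5, 100.3, 230.9]
tcp_rot: [-180.0, 0.0, 26.8]
ft_force: [0.6, -0.9, 0.4]
finger_gap: 68.4
grip_force: 0.0
```

Call:
apply_moves([
  [0, 0, 0, 0, 0, -0.158, 0.2],
  [0, 0, 0, 0, 0, -0.158, 0.2],
  [0, 0, 0, 0, 0, -0.158, 0.2],
  [0, 0, 0, 0, 0, -0.158, 0.2],
  [0, 0, 0, 0, 0, -0.158, 0.2],
  [0, 0, 0, 0, 0, -0.158, 0.2],
  [0, 0, 0, 0, 0, -0.158, 0.2],
  [0, 0, 0, 0, 0, -0.158, 0.2],
  [0, 0, 0, 0, 0, 0, 0.2],
  [0, 0, 0, 0, 0, 0, 0.2],
])

```text
time: 3.35
tool_pos: [498.3, 98.9, 231.0]
tcp_rot: [-180.0, -0.0, 99.0]
ft_force: [0.6, -0.2, 1.3]
finger_gap: 68.6
grip_force: 0.0
```

Call:
apply_moves([
  [0, 0, 30, 0, 0, 0, 0.2],
  [0, 0, 30, 0, 0, 0, 0.2],
  [0, 0, 30, 0, 0, 0, 0.2],
  [0, 0, 30, 0, 0, 0, 0.2],
  [0, 0, 30, 0, 0, 0, 0.2],
  [0, 0, 30, 0, 0, 0, 0.2],
  [0, 0, 20, 0, 0, 0, 0.2],
  [0, 0, 14, 0, 0, 0, 0.2],
  [0, 0, 0, 0, 0, 0, 0.2],
])

```text
time: 4.47
tool_pos: [497.6, 98.8, 16.3]
tcp_rot: [-179.9, -0.0, 99.1]
ft_force: [0.2, 0.0, -0.2]
finger_gap: 68.5
grip_force: 0.0
```

Call:
apply_moves([
  [-4, 0, 0, 0, 0, 0, 0.2],
  [-4, 0, 0, 0, 0, 0, 0.2],
  [-4, 0, 0, 0, 0, 0, 0.2],
  [-4, 0, 0, 0, 0, 0, 0.2],
  [-4, 0, 0, 0, 0, 0, 0.2],
  [-4, 0, 0, 0, 0, 0, 0.2],
  [-4, 0, 0, 0, 0, 0, 0.2],
  [-4, 0, 0, 0, 0, 0, 0.2],
  [-4, 0, 0, 0, 0, 0, 0.2],
  [-4, 0, 0, 0, 0, 0, 0.2],
  [-4, 0, 0, 0, 0, 0, 0.2],
  [-4, 0, 0, 0, 0, 0, 0.2],
  [-4, 0, 0, 0, 0, 0, 0.2],
  [-4, 0, 0, 0, 0, 0, 0.2],
])

```text
time: 6.22
tool_pos: [507.4, 43.9, 17.6]
tcp_rot: [180.0, -0.0, 99.2]
ft_force: [-1.4, 5.3, 4.6]
finger_gap: 68.4
grip_force: 2.9
```

```bash
cat > snap.py <<'E'
import sys,cv2,numpy as np
from bench import optics,sensors
t=sys.argv[1]
a=optics.snapshot("top")[:,:,::-1];b=optics.snapshot("side")[:,:,::-1]
cv2.imwrite(f"pics/top_{t}.png",a);cv2.imwrite(f"pics/side_{t}.png",b)
cr=lambda im,x,y,w,h,s:cv2.resize(im[y:y+h,x:x+w],None,fx=s,fy=s,interpolation=cv2.INTER_CUBIC)
x,y,u,v=map(int,sys.argv[2:6])
cv2.imwrite(f"pics/c_{t}.png",np.hstack([cr(a,x,y,100,140,4),cr(b,u,v,100,140,4)]))
s=sensors.sense();print(s["time"],s["tool_pos"].round(1),s["tcp_rot"].round(2),s["ft_force"].round(1))
E
python3 snap.py 1 285 115 270 160
```

```text
6.325 [507.4  43.5  17.5] [ 1.800e+02 -1.000e-02  9.915e+01] [0.4 2.5 2.5]
```

View pics/c_1.png

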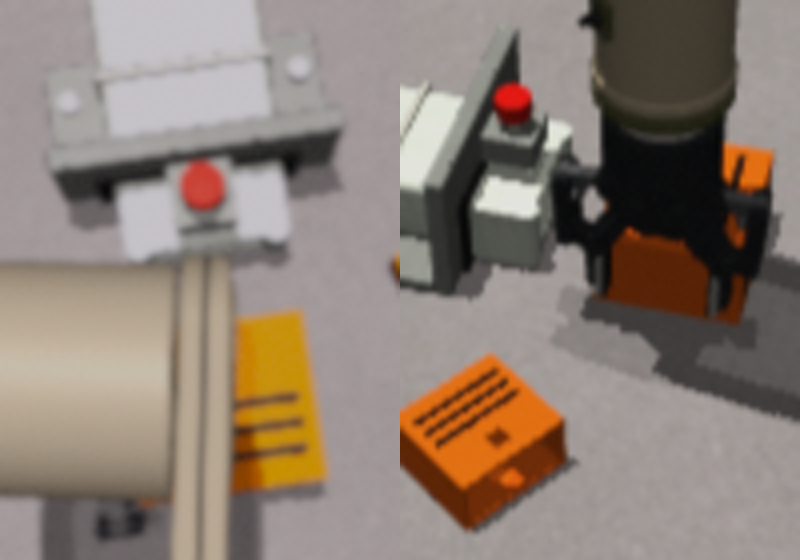

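The -y edge of the sleeve's top shows in the top crop from (302,313) to (327,483), and both fingers are on the sleeve's +y wall.

Run:
```python
from h import *
A=lambda u,v:((u+.5)/4-.5+285,(v+.5)/4-.5+115)
x,e=fit([("top",A(302,313),(50,-55,60)),("top",A(327,483),(-50,-55,60))],(500,0,.2));print(x[:2],np.degrees(x[2]),e.round(1).tolist())
c,s=np.cos(np.radians(9)),np.sin(np.radians(9))
for n,q in(("sleeve",x),("tcp",(507.4,43.5))):
    d=np.array(q[:2])-(657,-5.5);print(n,c*d[0]+s*d[1],-s*d[0]+c*d[1])
```

```text
[513.50979727 -20.65275781] 8.54515020747829 [[-0.0, -0.1], [0.0, 0.1]]
sleeve -144.09401378302516 7.480610887943056
tcp -140.09288696606134 71.79932465918029
```

Call:
apply_moves([
  [-2, 0, 0, 0, 0, 0, 0.2],
  [-2, 0, 0, 0, 0, 0, 0.2],
  [-2, 0, 0, 0, 0, 0, 0.2],
  [-0.5, 0, 0, 0, 0, 0, 0.2],
  [0, 0, 0, 0, 0, 0, 0.2],
])

```text
time: 6.95
tool_pos: [508.3, 37.5, 17.4]
tcp_rot: [-180.0, -0.0, 99.2]
ft_force: [-1.5, 4.8, 5.0]
finger_gap: 68.4
grip_force: 2.5
```

Call:
apply_moves([
  [10, 0, 0, 0, 0, 0, 0.2],
  [10, 0, 0, 0, 0, 0, 0.2],
  [0, 0, -30, 0, 0, 0, 0.1],
  [0, 0, -50, 0, 0, 0, 0.1],
  [0, 0, -50, 0, 0, 0, 0],
  [0, -50, -20, 0, 0, 0.18, 0],
  [0, -50, 0, 0, 0, 0.18, 0],
  [0, -50, 0, 0, 0, 0.18, 0],
  [0, 0, 0, 0, 0, 0.18, 0],
  [0, 0, 0, 0, 0, 0.18, 0],
  [0, 0, 0, 0, 0, 0.18, 0],
  [0, 0, 0, 0, 0, 0.18, 0],
  [0, 0, 0, 0, 0, 0.18, 0],
  [0, 0, 0, 0, 0, 0.131, 0],
  [0, 0, 0, 0, 0, 0, 0],
])

```text
time: 8.82
tool_pos: [356.6, 60.1, 167.0]
tcp_rot: [180.0, 0.0, 9.2]
ft_force: [0.6, -0.6, -1.2]
finger_gap: 85.8
grip_force: 0.0
```

```bash
python3 snap.py 2 285 115 270 160
```

```text
8.925 [356.7  60.  167.1] [1.7999e+02 1.0000e-02 9.3500e+00] [-0.4 -0.7  1.3]
```

View pics/c_2.png

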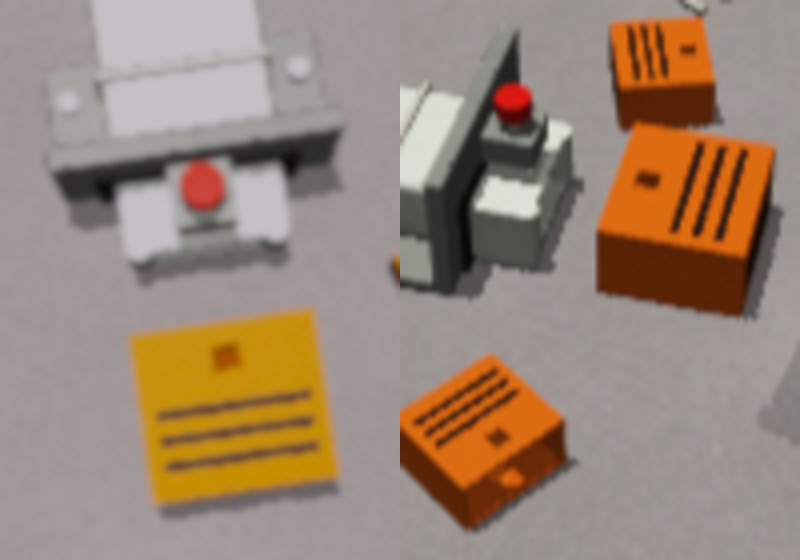

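In the top crop the sleeve sits squarely before the spigot, with top corners at (131,337), (313,310), (339,478) and (157,503). I'll refit it relative to the port.

Run:
```python
from h import *
A=lambda u,v:((u+.5)/4-.5+285,(v+.5)/4-.5+115)
S=lambda u,v:((u-400+.5)/4-.5+270,(v+.5)/4-.5+160)
t=[("top",A(131,337),(50,55,60)),("top",A(313,310),(50,-55,60)),("top",A(339,478),(-50,-55,60)),("top",A(157,503),(-50,55,60)),("top",A(226,356),(28,0,60))]
s_=[("side",S(633,123),(50,-55,60)),("side",S(775,150),(-50,-55,60)),("side",S(745,255),(-50,55,60)),("side",S(598,232),(50,55,60)),("side",S(598,290),(50,55,0)),("side",S(742,313),(-50,55,0))]
for o in(t,s_,t+s_):
    x,e=fit(o,(500,0,.2));print(x[:2],np.degrees(x[2]),e.round(1).tolist())
    for a in(8.9,9.2):
        c,s=np.cos(np.radians(a)),np.sin(np.radians(a))
        d=np.array(x[:2])-(657,-5.9);print(c*d[0]+s*d[1],-s*d[0]+c*d[1])
```

```text
[516.29790325 -28.63305368] 9.005954639817828 [[-0.6, -0.5], [0.5, -0.6], [0.6, -0.1], [-1.0, 0.6], [0.3, 0.6]]
-142.52506413822846 -0.6912689215525134
-142.5267298989848 0.05499663508934205
[515.71527237 -27.35312048] 9.836339173019939 [[0.3, -0.2], [-0.1, -1.4], [0.4, 0.0], [-0.3, -0.5], [-0.2, 0.6], [-0.0, 1.1]]
-142.9026610970911 0.6633927568883884
-142.89722872228964 1.4116168281825985
[516.02942391 -28.3340215 ] 9.410806957648628 [[-0.9, -0.2], [0.2, -0.7], [0.6, -0.2], [-0.9, 0.8], [0.1, 0.7], [0.5, -0.5], [0.0, -1.6], [0.2, -0.2], [-0.4, -0.9], [-0.2, 0.2], [-0.2, 0.9]]
-142.7440475600319 -0.3543005866173914
-142.74394596500363 0.3931069402221503
```

Call:
apply_moves([
  [22, 37, 0, 0, 0, 0, 0.2],
  [22, 37, 0, 0, 0, 0, 0.2],
  [23, 38, 0, 0, 0, 0, 0.2],
  [0, 0, 40, 0, 0, 0, 0.2],
  [0, 0, 40, 0, 0, 0, 0.2],
  [0, 0, 40, 0, 0, 0, 0.2],
  [0, 0, 20, 0, 0, 0, 0.2],
  [0, 0, 10, 0, 0, 0, 0.2],
  [0, 0, 0, 0, 0, 0, 0.2],
])

```text
time: 10.05
tool_pos: [440.5, -39.9, 17.0]
tcp_rot: [-180.0, 0.1, 9.2]
ft_force: [-1.0, -0.2, 0.1]
finger_gap: 68.4
grip_force: 0.0
```

Call:
apply_moves([
  [4, 0, 0, 0, 0, 0, 0.2],
  [4, 0, 0, 0, 0, 0, 0.2],
  [4, 0, 0, 0, 0, 0, 0.2],
  [4, 0, 0, 0, 0, 0, 0.2],
  [4, 0, 0, 0, 0, 0, 0.2],
  [4, 0, 0, 0, 0, 0, 0.2],
  [4, 0, 0, 0, 0, 0, 0.2],
  [4, 0, 0, 0, 0, 0, 0.2],
  [4, 0, 0, 0, 0, 0, 0.2],
  [4, 0, 0, 0, 0, 0, 0.2],
  [4, 0, 0, 0, 0, 0, 0.2],
  [4, 0, 0, 0, 0, 0, 0.2],
  [0, 0, 0, 0, 0, 0, 0.2],
])

```text
time: 11.68
tool_pos: [488.2, -32.3, 17.2]
tcp_rot: [-180.0, 0.0, 9.2]
ft_force: [-1.1, -0.7, 0.1]
finger_gap: 68.3
grip_force: 0.7
```

```bash
python3 snap.py 3 285 115 250 130
```

```text
11.775 [488.2 -32.3  17.2] [-180.      0.      9.16] [-0.9 -1.1 -0.2]
```

View pics/c_3.png

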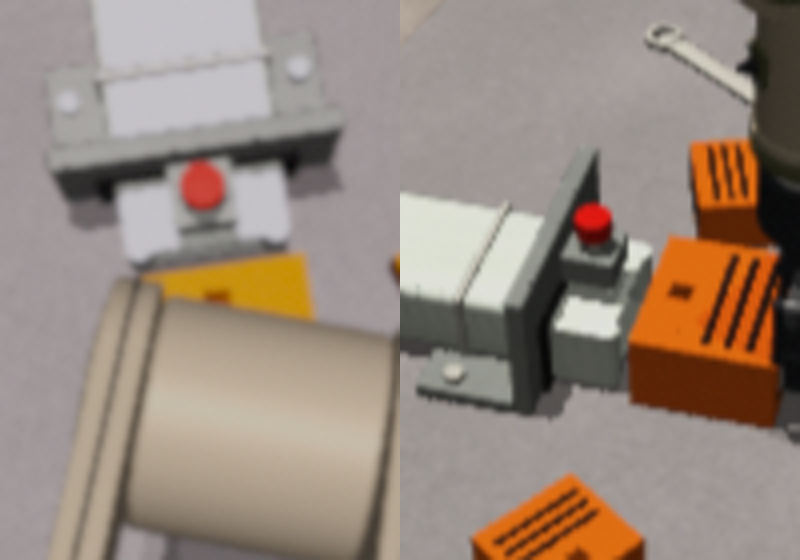

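The sleeve's rim is about 10 mm short of the spigot nose and looks aligned. I'll push on in small steps and watch the force.

Call:
apply_moves([
  [2, 0, 0, 0, 0, 0, 0.2],
  [2, 0, 0, 0, 0, 0, 0.2],
  [2, 0, 0, 0, 0, 0, 0.2],
  [2, 0, 0, 0, 0, 0, 0.2],
  [2, 0, 0, 0, 0, 0, 0.2],
  [2, 0, 0, 0, 0, 0, 0.2],
])

```text
time: 12.52
tool_pos: [500.2, -30.4, 17.2]
tcp_rot: [-180.0, 0.0, 9.2]
ft_force: [-1.8, 0.8, -0.9]
finger_gap: 67.9
grip_force: 0.8
```

Call:
apply_moves([
  [1.5, 0, 0, 0, 0, 0, 0.2],
  [1.5, 0, 0, 0, 0, 0, 0.2],
  [1.5, 0, 0, 0, 0, 0, 0.2],
  [1.5, 0, 0, 0, 0, 0, 0.2],
])

```text
time: 13.02
tool_pos: [506.1, -29.5, 17.3]
tcp_rot: [-180.0, -0.0, 9.2]
ft_force: [-1.6, 0.2, -0.6]
finger_gap: 68.0
grip_force: 0.8
```

Call:
apply_moves([
  [2, 0, 0, 0, 0, 0, 0.2],
  [2, 0, 0, 0, 0, 0, 0.2],
  [2, 0, 0, 0, 0, 0, 0.2],
  [2, 0, 0, 0, 0, 0, 0.2],
  [2, 0, 0, 0, 0, 0, 0.2],
  [2, 0, 0, 0, 0, 0, 0.2],
])

```text
time: 13.78
tool_pos: [518.0, -27.6, 17.3]
tcp_rot: [-180.0, 0.0, 9.2]
ft_force: [-2.8, -0.7, -1.2]
finger_gap: 68.3
grip_force: 0.9
```

Call:
apply_moves([
  [2, 0, 0, 0, 0, 0, 0.2],
  [2, 0, 0, 0, 0, 0, 0.2],
  [2, 0, 0, 0, 0, 0, 0.2],
  [2, 0, 0, 0, 0, 0, 0.2],
  [2, 0, 0, 0, 0, 0, 0.2],
])

```text
time: 14.4
tool_pos: [527.8, -26.0, 17.3]
tcp_rot: [-180.0, 0.0, 9.2]
ft_force: [-1.8, -0.0, -0.8]
finger_gap: 68.1
grip_force: 1.0
```

Call:
apply_moves([
  [1, 0, 0, 0, 0, 0, 0.2],
  [1, 0, 0, 0, 0, 0, 0.2],
  [1, 0, 0, 0, 0, 0, 0.2],
  [1, 0, 0, 0, 0, 0, 0.2],
  [1, 0, 0, 0, 0, 0, 0.2],
  [1, 0, 0, 0, 0, 0, 0.2],
])

```text
time: 15.15
tool_pos: [533.7, -25.0, 17.3]
tcp_rot: [-180.0, 0.0, 9.2]
ft_force: [-2.9, -0.4, 0.2]
finger_gap: 68.3
grip_force: 1.5
```

Call:
apply_moves([
  [1, 0, 0, 0, 0, 0, 0.2],
  [1, 0, 0, 0, 0, 0, 0.2],
  [1, 0, 0, 0, 0, 0, 0.2],
  [1, 0, 0, 0, 0, 0, 0.2],
  [1, 0, 0, 0, 0, 0, 0.2],
  [1, 0, 0, 0, 0, 0, 0.2],
])

```text
time: 15.9
tool_pos: [539.6, -24.1, 17.3]
tcp_rot: [180.0, 0.0, 9.2]
ft_force: [-3.9, -0.8, 1.4]
finger_gap: 68.6
grip_force: 1.8
```

Call:
apply_moves([
  [1, 0, 0, 0, 0, 0, 0.2],
  [1, 0, 0, 0, 0, 0, 0.2],
  [1, 0, 0, 0, 0, 0, 0.2],
])

```text
time: 16.27
tool_pos: [542.6, -23.6, 17.3]
tcp_rot: [-180.0, 0.0, 9.2]
ft_force: [-3.5, -0.3, 2.6]
finger_gap: 68.2
grip_force: 1.9
```

Call:
apply_moves([
  [1, 0, 0, 0, 0, 0, 0.2],
  [1, 0, 0, 0, 0, 0, 0.2],
])

```text
time: 16.52
tool_pos: [543.4, -23.5, 17.3]
tcp_rot: [-180.0, 0.2, 9.2]
ft_force: [-14.0, -1.8, 11.4]
finger_gap: 68.2
grip_force: 7.4
```

Call:
apply_moves([
  [0.5, 0, 0, 0, 0, 0, 0.2],
  [0.5, 0, 0, 0, 0, 0, 0.2],
])

```text
time: 16.77
tool_pos: [543.4, -23.4, 17.3]
tcp_rot: [-180.0, 0.3, 9.2]
ft_force: [-18.4, -2.9, 14.9]
finger_gap: 68.5
grip_force: 9.4
```

Call:
apply_moves([
  [0.5, 0, 0, 0, 0, 0, 0.2],
  [0.5, 0, 0, 0, 0, 0, 0.2],
])

```text
time: 17.02
tool_pos: [543.4, -23.4, 17.3]
tcp_rot: [-180.0, 0.4, 9.2]
ft_force: [-23.6, -4.1, 20.3]
finger_gap: 68.3
grip_force: 12.5
```

Call:
apply_moves([
  [0.5, 0, 0, 0, 0, 0, 0.2],
  [0.5, 0, 0, 0, 0, 0, 0.2],
])

```text
time: 17.27
tool_pos: [543.9, -23.3, 17.3]
tcp_rot: [-180.0, 0.4, 9.1]
ft_force: [-26.2, -2.1, 22.2]
finger_gap: 68.3
grip_force: 13.2
```

Call:
apply_moves([
  [-1, 0, -0.5, 0, 0, 0, 0.2],
  [0, 0, -0.5, 0, 0, 0, 0.2],
])

```text
time: 17.52
tool_pos: [544.1, -23.1, 17.3]
tcp_rot: [-180.0, 0.3, 9.1]
ft_force: [-10.9, -1.6, 2.7]
finger_gap: 68.4
grip_force: 5.7
```

Call:
apply_moves([
  [0, 0, -0.5, 0, 0, 0, 0.2],
  [0, 0, -0.5, 0, 0, 0, 0.2],
])

```text
time: 17.77
tool_pos: [544.1, -22.9, 17.7]
tcp_rot: [-179.9, 0.3, 9.1]
ft_force: [-7.7, -2.2, -2.7]
finger_gap: 68.3
grip_force: 4.0
```

Call:
apply_moves([
  [0.5, 0, 0, 0, 0, 0, 0.2],
  [0.5, 0, -0.2, 0, 0, 0, 0.2],
])

```text
time: 18.02
tool_pos: [544.6, -22.9, 17.6]
tcp_rot: [-179.9, 0.3, 9.1]
ft_force: [-10.0, -2.6, -1.9]
finger_gap: 68.0
grip_force: 5.0
```

Call:
apply_moves([
  [0.5, 0, -0.2, 0, 0, 0, 0.2],
  [0.5, 0, -0.2, 0, 0, 0, 0.2],
])

```text
time: 18.27
tool_pos: [545.5, -22.7, 17.9]
tcp_rot: [-179.9, 0.3, 9.1]
ft_force: [-9.9, -1.9, -2.6]
finger_gap: 68.0
grip_force: 4.9
```

Call:
apply_moves([
  [0.5, 0, -0.2, 0, 0, 0, 0.2],
  [0.5, 0, -0.2, 0, 0, 0, 0.2],
])

```text
time: 18.52
tool_pos: [546.4, -22.6, 18.2]
tcp_rot: [-179.9, 0.4, 9.1]
ft_force: [-10.0, -2.2, -2.8]
finger_gap: 68.4
grip_force: 4.9
```

Call:
apply_moves([
  [0.5, 0, 0, 0, 0, 0, 0.2],
  [0.5, 0, 0, 0, 0, 0, 0.2],
])

```text
time: 18.77
tool_pos: [547.2, -22.4, 18.1]
tcp_rot: [-179.9, 0.4, 9.1]
ft_force: [-10.9, -3.1, -2.9]
finger_gap: 68.4
grip_force: 5.5
```

Call:
apply_moves([
  [0.5, 0, 0, 0, 0, 0, 0.2],
  [0.5, 0, 0, 0, 0, 0, 0.2],
])

```text
time: 19.02
tool_pos: [547.2, -22.4, 17.6]
tcp_rot: [-179.9, 0.5, 9.1]
ft_force: [-14.1, -3.1, -1.7]
finger_gap: 68.9
grip_force: 7.4
```

Call:
apply_moves([
  [0.5, 0, 0, 0, 0, 0, 0.2],
  [0.5, 0, 0, 0, 0, 0, 0.2],
])

```text
time: 19.27
tool_pos: [547.2, -22.4, 17.5]
tcp_rot: [-179.9, 0.6, 9.1]
ft_force: [-21.2, -4.8, 4.2]
finger_gap: 68.2
grip_force: 10.5
```

Call:
apply_moves([
  [0.5, 0, -0.3, 0, 0, 0, 0.2],
  [0.4, 0, -0.3, 0, 0, 0, 0.2],
  [0, 0, -0.2, 0, 0, 0, 0.2],
])

```text
time: 19.65
tool_pos: [547.1, -22.3, 17.6]
tcp_rot: [-179.9, 0.7, 9.1]
ft_force: [-20.3, -5.6, -1.7]
finger_gap: 68.2
grip_force: 10.2
```

```bash
python3 snap.py 4 285 115 250 130
```

```text
19.75 [547.2 -22.3  17.6] [-179.88    0.71    9.09] [-21.1  -5.5   0.7]
```

View pics/c_4.png

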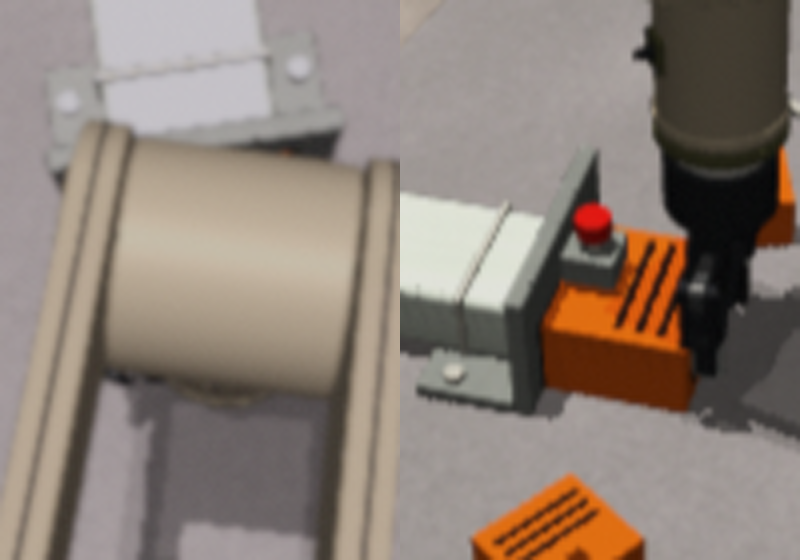

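The sleeve is on the spigot, its rim against the shoulder with no black frame visible around (545,330), and the force stays at 21 N without movement. Retreating to the mallet.

Call:
apply_moves([
  [-2, 0, 0, 0, 0, 0, 0.2],
  [-6, 0, 0, 0, 0, 0, 0.2],
  [-12, 0, 0, 0, 0, 0, 0.2],
  [0, 0, -50, 0, 0, 0, 0.2],
  [0, 0, -50, 0, 0, 0, 0.2],
  [0, 0, -50, 0, 0, 0, 0.2],
  [-6.5, -40, 0, 0, 0, 0, 0.2],
  [-6.5, -40, 0, 0, 0, 0, 0.2],
  [-6.5, -40, 0, 0, 0, 0, 0.2],
  [-6.5, -40, 0, 0, 0, 0, 0.2],
  [-6.5, -40, 0, 0, 0, 0, 0.2],
  [-6.5, -40, 0, 0, 0, 0, 0.2],
  [-6.5, -40, 0, 0, 0, 0, 0.2],
  [-6.5, -40, 0, 0, 0, 0, 0.2],
  [-6.5, -40, 0, 0, 0, 0, 0.2],
  [0, 0, 0, 0, 0, 0.11, 0.2],
  [0, 0, 0, 0, 0, 0.11, 0.2],
  [0, 0, 0, 0, 0, 0, 0.2],
  [0, 0, 0, 0, 0, 0, 0.2],
])

```text
time: 22.12
tool_pos: [418.6, 321.0, 171.4]
tcp_rot: [-180.0, -0.0, -3.3]
ft_force: [0.1, -0.9, -0.1]
finger_gap: 68.6
grip_force: 0.0
```

Run:
```python
import cv2,numpy as np
from h import *
from bench import sensors
a=optics.snapshot("top"); cv2.imwrite("pics/top_5.png",a[:,:,::-1]); b=optics.snapshot("side"); cv2.imwrite("pics/side_5.png",b[:,:,::-1])
h=cv2.cvtColor(a,cv2.COLOR_RGB2HSV); m=cv2.inRange(h,(8,150,120),(28,255,255)); m[:, :290]=0; m[:,378:]=0; m[:140]=0;m[260:]=0
n,l,st,c=cv2.connectedComponentsWithStats(m); i=1+np.argmax(st[1:,4]); print(st[i])
cn,_=cv2.findContours((l==i).astype(np.uint8),cv2.RETR_EXTERNAL,cv2.CHAIN_APPROX_NONE)
p=cn[0][:,0]
o=[("top",tuple(q),None) for q in p]
bot=max(p,key=lambda q:q[1]-.15*q[0]);print("corners",p[np.argmax(p[:,1]-p[:,0])],p[np.argmax(p[:,1]+p[:,0])])
for q in(p[np.argmax(p[:,1]-p[:,0])],p[np.argmax(p[:,1]+p[:,0])]):
    w=onplane("top",q,60);d=w[:2]-(657,-5.9);t=np.radians(9.05);print(np.cos(t)*d[0]+np.sin(t)*d[1],-np.sin(t)*d[0]+np.cos(t)*d[1])
s=sensors.sense();print(s["time"],s["tool_pos"],s["tcp_rot"],s["joint_pos"])
```

```text
[ 311  154   52   49 1607]
corners [318 201] [361 195]
-98.95165477524552 52.583906756189776
-99.87605778244549 -48.684432120486605
22.225 [418.6151082  320.89709291 171.26245974] [-1.79982772e+02 -2.09977418e-02 -3.37478227e+00] [ 3.19008659e+01 -1.73363479e+00  1.01113451e+02  1.96492234e-03
  8.05930924e+01  1.25275324e+02]
```

Call:
apply_moves([
  [-0.7, 1.2, 30, 0, 0, 0, 0.2],
  [0, 0, 30, 0, 0, 0, 0.2],
  [0, 0, 30, 0, 0, 0, 0.2],
  [0, 0, 30, 0, 0, 0, 0.2],
  [0, 0, 20, 0, 0, 0, 0.2],
  [0, 0, 10, 0, 0, 0, 0.2],
  [0, 0, 5, 0, 0, 0, 0.2],
  [0, 0, 0, 0, 0, 0, 0.2],
])

```text
time: 23.22
tool_pos: [418.0, 320.0, 16.5]
tcp_rot: [-180.0, -0.0, -3.4]
ft_force: [-0.1, -0.6, -0.1]
finger_gap: 68.5
grip_force: 0.0
```

Call:
apply_moves([
  [0, 0, 0, 0, 0, 0, 1],
  [0, 0, 0, 0, 0, 0, 1],
  [0, 0, 0, 0, 0, 0, 1],
  [0, 0, 0, 0, 0, 0, 1],
  [0, 0, 0, 0, 0, 0, 1],
  [0, 0, 0, 0, 0, 0, 1],
  [0, 0, 0, 0, 0, 0, 1],
  [0, 0, 0, 0, 0, 0, 1],
], force=110)

```text
time: 24.22
tool_pos: [418.2, 320.3, 16.9]
tcp_rot: [-180.0, -0.1, -3.4]
ft_force: [-1.6, 0.5, 5.8]
finger_gap: 20.6
grip_force: 106.9
```

Call:
apply_moves([
  [0, 0, -10, 0, 0, 0, 1],
  [0, 0, -20, 0, 0, 0, 1],
  [0, 0, -30, 0, 0, 0, 1],
  [0, 0, -40, 0, 0, 0, 1],
  [0, 0, -40, 0, 0, 0, 1],
  [0, 0, 0, 0, 0, 0, 1],
  [0, 0, 0, 0, 0, 0, 1],
])

```text
time: 25.1
tool_pos: [416.9, 319.3, 154.7]
tcp_rot: [179.9, 0.1, -3.5]
ft_force: [-0.6, 0.5, -4.7]
finger_gap: 20.6
grip_force: 107.5
```

```bash
python3 snap.py 6 150 195 260 200
```

```text
25.2 [416.3 319.  153.6] [179.86   0.2   -3.45] [-0.3  0.1 -4. ]
```

View pics/c_6.png

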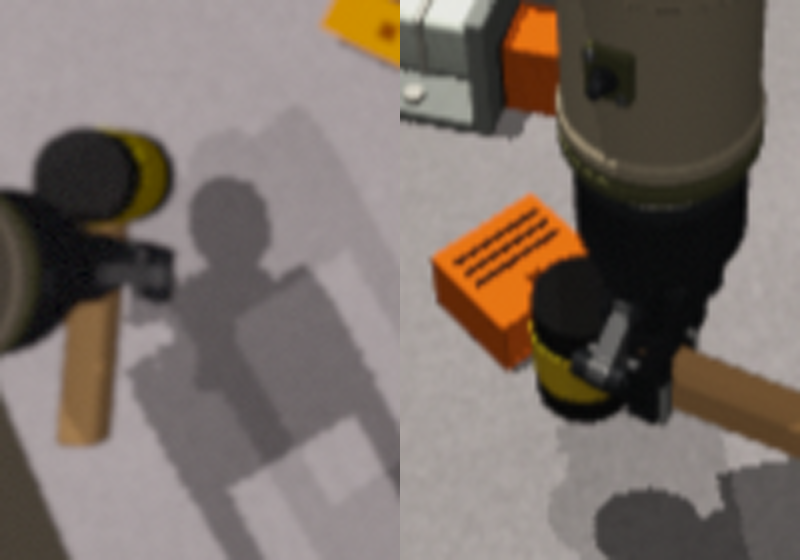

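The mallet is held level, with its head top centred at (86,175) in the top crop. I'll compute the head's offset from the TCP and the move to the pin.

Run:
```python
from h import *
w=onplane("top",(150+86.5/4-.5,195+175.5/4-.5),208);print(w)
t=np.array((416.5,319.1));ps=np.radians(-3.45)
d=w[:2]-t;print("offset tool x,y-left:",np.cos(ps)*d[0]+np.sin(ps)*d[1],-np.sin(ps)*d[0]+np.cos(ps)*d[1])
# target head axis at port x'=-33, y'=0 ; tool yaw 9.05 ; head 45 ahead
a=np.radians(9.05);u=np.array((np.cos(a),np.sin(a)))
tcp=np.array((657,-5.9))-(33+45)*u;print("tcp target",tcp)
D=tcp-t; x=np.array((np.cos(ps),np.sin(ps)));y=np.array((np.sin(ps),-np.cos(ps)));print("tool shift",D@x,D@y)
```

```text
[460.20090879 314.33336361 208.        ]
offset tool x,y-left: 43.908553506152224 -2.1281872447565995
tcp target [579.97098692 -18.16911343]
tool shift 183.47073249987073 326.8206063825167
```

Call:
apply_moves([
  [0, 0, -15, 0, 0, 0, 1],
  [15.3, 27.2, 0, 0, 0, 0, 1],
  [15.3, 27.2, 0, 0, 0, 0, 1],
  [15.3, 27.2, 0, 0, 0, 0, 1],
  [15.3, 27.2, 0, 0, 0, 0, 1],
  [15.3, 27.2, 0, 0, 0, 0, 1],
  [15.3, 27.2, 0, 0, 0, 0, 1],
  [15.3, 27.2, 0, 0, 0, 0, 1],
  [15.3, 27.2, 0, 0, 0, 0, 1],
  [15.3, 27.2, 0, 0, 0, 0, 1],
  [15.3, 27.2, 0, 0, 0, 0, 1],
  [15.3, 27.2, 0, 0, 0, 0, 1],
  [15.3, 27.2, 0, 0, 0, 0, 1],
  [0, 0, 0, 0, 0, -0.109, 1],
  [0, 0, 0, 0, 0, -0.109, 1],
  [0, 0, 0, 0, 0, 0, 1],
  [0, 0, 0, 0, 0, 0, 1],
])

```text
time: 27.32
tool_pos: [581.3, -16.9, 171.2]
tcp_rot: [180.0, 0.0, 8.9]
ft_force: [-0.2, 0.1, -4.4]
finger_gap: 20.5
grip_force: 107.5
```

```bash
python3 snap.py 7 285 115 250 110
```

```text
27.425 [581.3 -16.9 171.2] [1.80e+02 1.00e-02 8.96e+00] [ 0.6  0.1 -4.3]
```

View pics/c_7.png

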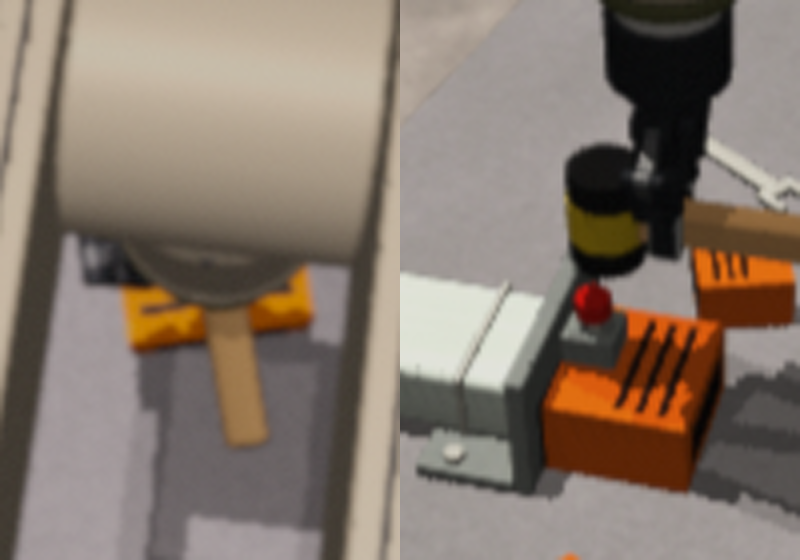

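The side crop shows the mallet head (605,210) above the red pin head (592,303), with the sleeve still home. Lowering.

Call:
apply_moves([
  [-2, 0, 8, 0, 0, 0, 1],
  [0, 0, 8, 0, 0, 0, 1],
  [0, 0, 8, 0, 0, 0, 1],
  [0, 0, 4, 0, 0, 0, 1],
  [0, 0, 2, 0, 0, 0, 1],
  [0, 0, 2, 0, 0, 0, 1],
])

```text
time: 28.18
tool_pos: [579.6, -17.3, 139.3]
tcp_rot: [180.0, -0.0, 9.0]
ft_force: [-0.3, -0.0, -4.8]
finger_gap: 20.4
grip_force: 107.6
```

Call:
apply_moves([
  [0, 0, 1, 0, 0, 0, 1],
  [0, 0, 1, 0, 0, 0, 1],
  [0, 0, 1, 0, 0, 0, 1],
  [0, 0, 1, 0, 0, 0, 1],
  [0, 0, 1, 0, 0, 0, 1],
  [0, 0, 1, 0, 0, 0, 1],
])

```text
time: 28.92
tool_pos: [579.4, -17.3, 133.0]
tcp_rot: [180.0, 0.0, 9.0]
ft_force: [-2.0, 0.6, -0.6]
finger_gap: 20.6
grip_force: 108.1
```

Call:
apply_moves([
  [0, 0, 1, 0, 0, 0, 1],
  [0, 0, 1, 0, 0, 0, 1],
  [0, 0, 1, 0, 0, 0, 1],
  [0, 0, 1, 0, 0, 0, 1],
])

```text
time: 29.42
tool_pos: [579.4, -17.3, 129.2]
tcp_rot: [180.0, -0.0, 9.0]
ft_force: [-4.8, -0.0, 2.3]
finger_gap: 20.6
grip_force: 108.5
```

Contact was at about z 133.5 and the pin is now moving. Total travel needed is 18 mm.

Call:
apply_moves([
  [0, 0, 1, 0, 0, 0, 1],
  [0, 0, 1, 0, 0, 0, 1],
  [0, 0, 1, 0, 0, 0, 1],
  [0, 0, 1, 0, 0, 0, 1],
  [0, 0, 1, 0, 0, 0, 1],
  [0, 0, 1, 0, 0, 0, 1],
])

```text
time: 30.18
tool_pos: [579.4, -17.3, 123.1]
tcp_rot: [180.0, -0.0, 9.0]
ft_force: [-4.6, 0.2, 3.5]
finger_gap: 20.4
grip_force: 108.6
```

Call:
apply_moves([
  [0, 0, 1, 0, 0, 0, 1],
  [0, 0, 1, 0, 0, 0, 1],
  [0, 0, 1, 0, 0, 0, 1],
  [0, 0, 1, 0, 0, 0, 1],
])

```text
time: 30.68
tool_pos: [579.4, -17.3, 119.1]
tcp_rot: [180.0, -0.0, 9.0]
ft_force: [-5.2, -1.3, 3.0]
finger_gap: 20.8
grip_force: 108.6
```

Call:
apply_moves([
  [0, 0, 1, 0, 0, 0, 1],
  [0, 0, 1, 0, 0, 0, 1],
])

```text
time: 30.92
tool_pos: [579.4, -17.3, 117.1]
tcp_rot: [180.0, 0.0, 9.0]
ft_force: [-6.3, 0.1, 4.1]
finger_gap: 20.4
grip_force: 108.7
```

Call:
apply_moves([
  [0, 0, 1, 0, 0, 0, 1],
  [0, 0, 1, 0, 0, 0, 1],
])

```text
time: 31.18
tool_pos: [579.4, -17.3, 115.1]
tcp_rot: [180.0, -0.0, 9.0]
ft_force: [-4.5, -1.0, 4.0]
finger_gap: 20.6
grip_force: 108.7
```

Call:
apply_moves([
  [0, 0, 0.7, 0, 0, 0, 1],
  [0, 0, 0.7, 0, 0, 0, 1],
])

```text
time: 31.42
tool_pos: [579.4, -17.4, 114.7]
tcp_rot: [180.0, -0.0, 9.0]
ft_force: [-11.8, -0.6, 13.8]
finger_gap: 20.4
grip_force: 110.1
```

Call:
apply_moves([
  [0, 0, 0.5, 0, 0, 0, 1],
  [0, 0, 0, 0, 0, 0, 1],
  [0, 0, 0, 0, 0, 0, 1],
])

```text
time: 31.8
tool_pos: [579.4, -17.4, 114.6]
tcp_rot: [180.0, -0.0, 9.0]
ft_force: [-12.3, -0.2, 14.2]
finger_gap: 20.6
grip_force: 110.4
```

Call:
apply_moves([
  [0, 0, -3, 0, 0, 0, 1],
  [0, 0, -10, 0, 0, 0, 1],
  [0, 0, -20, 0, 0, 0, 1],
  [0, 0, -22, 0, 0, 0, 1],
  [-15.3, -27, 0, 0, 0, 0, 1],
  [-15.3, -27, 0, 0, 0, 0, 1],
  [-15.3, -27, 0, 0, 0, 0, 1],
  [-15.3, -27, 0, 0, 0, 0, 1],
  [-15.3, -27, 0, 0, 0, 0, 1],
  [-15.3, -27, 0, 0, 0, 0, 1],
  [-15.3, -27, 0, 0, 0, 0, 1],
  [-15.3, -27, 0, 0, 0, 0, 1],
  [-15.3, -27, 0, 0, 0, 0, 1],
  [0, 0, 0, 0, 0, 0, 1],
  [0, 0, 0, 0, 0, 0, 1],
])

```text
time: 33.67
tool_pos: [405.8, 201.1, 169.2]
tcp_rot: [-180.0, -0.1, 9.1]
ft_force: [0.4, -0.8, -4.5]
finger_gap: 20.4
grip_force: 108.1
```

Run:
```python
import cv2,numpy as np
from h import *
from bench import sensors
a=optics.snapshot("top");b=optics.snapshot("side")
cv2.imwrite("pics/top_8.png",a[:,:,::-1]);cv2.imwrite("pics/side_8.png",b[:,:,::-1])
pt=lambda xp,yp,z:(657+xp*.9876-yp*.157,-5.9+xp*.157+yp*.9876,z)
for n,im,x0,x1,y0,y1 in(("top",a,320,350,145,180),("side",b,285,312,170,205)):
    h=cv2.cvtColor(im,cv2.COLOR_RGB2HSV);m=cv2.inRange(h,(0,190,100),(4,255,255))|cv2.inRange(h,(174,190,100),(180,255,255))
    q=np.zeros_like(m);q[y0:y1,x0:x1]=m[y0:y1,x0:x1];v,u=np.nonzero(q)
    print(n,"red centroid",u.mean(),v.mean(),len(u),"pred head centre down",proj(n,pt(-22,0,90)),"up",proj(n,pt(-22,0,108)))
h=cv2.cvtColor(a,cv2.COLOR_RGB2HSV); m=cv2.inRange(h,(8,150,120),(28,255,255)); m[:, :290]=0; m[:,378:]=0; m[:140]=0;m[260:]=0
v,u=np.nonzero(m)
for i in(np.argmax(v-u),np.argmax(v+u)):print("rear corner",u[i],v[i])
s=sensors.sense();print(s["time"],s["tool_pos"],s["tcp_rot"],s["ft_force"])
```

```text
top red centroid nan nan 0 pred head centre down [[335.37562259 163.15991233]] up [[335.35814125 161.69015125]]
side red centroid 298.0816326530612 189.10204081632654 49 pred head centre down [[298.36214244 190.34694823]] up [[298.09282171 185.31434203]]
rear corner 318 201
rear corner 362 194
33.775 [405.87769116 200.64315578 168.77086592] [ 1.79997997e+02 -5.38967526e-02  9.00112318e+00] [-0.27444827 -0.19881477 -3.68504656]<stdin>:10: RuntimeWarning: Mean of empty slice.
  ret = ret.dtype.type(ret / rcount)
```

Run:
```python
import cv2,numpy as np
for f in("side0","side_2","side_5","side_8"):
    h=cv2.cvtColor(cv2.imread(f"pics/{f}.png"),cv2.COLOR_BGR2HSV);m=cv2.inRange(h,(0,190,100),(4,255,255))|cv2.inRange(h,(174,190,100),(180,255,255))
    v,u=np.nonzero(m[165:210,280:315]);print(f,u.mean()+280,v.mean()+165,len(u),v.min()+165,v.max()+165)
```

```text
side0 297.3018867924528 184.11320754716982 53 181 187
side_2 297.38461538461536 184.09615384615384 52 181 187
side_5 294.8421052631579 184.3684210526316 19 182 187
side_8 298.0816326530612 189.10204081632654 49 185 192
```

Call:
apply_moves([
  [0, 0, 30, 0, 0, 0, 1],
  [0, 0, 30, 0, 0, 0, 1],
  [0, 0, 30, 0, 0, 0, 1],
  [0, 0, 30, 0, 0, 0, 1],
  [0, 0, 15, 0, 0, 0, 1],
  [0, 0, 8, 0, 0, 0, 1],
  [0, 0, 4, 0, 0, 0, 1],
  [0, 0, 2, 0, 0, 0, 1],
  [0, 0, 1, 0, 0, 0, 1],
  [0, 0, 0, 0, 0, 0, 1],
])

```text
time: 35.02
tool_pos: [405.5, 201.2, 18.6]
tcp_rot: [-180.0, -0.0, 9.0]
ft_force: [-0.0, -0.8, -3.8]
finger_gap: 20.6
grip_force: 108.0
```

Call:
apply_moves([
  [0, 0, 1, 0, 0, 0, 1],
  [0, 0, 1, 0, 0, 0, 1],
])

```text
time: 35.28
tool_pos: [405.3, 201.2, 16.9]
tcp_rot: [-180.0, 0.0, 9.1]
ft_force: [-8.5, -3.1, 14.6]
finger_gap: 20.5
grip_force: 110.6
```

Standing on the bench. Release and withdraw.

Call:
apply_moves([
  [0, 0, -0.5, 0, 0, 0, 0.7],
  [0, 0, 0, 0, 0, 0, 0.4],
  [0, 0, 0, 0, 0, 0, 0.1],
  [0, 0, 0, 0, 0, 0, 0.1],
  [0, 0, 0, 0, 0, 0, 0.1],
  [0, 0, 0, 0, 0, 0, 0.1],
  [0, 0, -10, 0, 0, 0, 0.1],
  [0, 0, -30, 0, 0, 0, 0.1],
  [0, 0, -50, 0, 0, 0, 0.1],
  [0, 0, -50, 0, 0, 0, 0.1],
  [0, 0, 0, 0, 0, 0, 0.1],
  [0, 0, 0, 0, 0, 0, 0.1],
])

```text
time: 36.78
tool_pos: [405.2, 201.1, 156.9]
tcp_rot: [-180.0, -0.0, 9.0]
ft_force: [-0.2, -0.5, -0.8]
finger_gap: 77.0
grip_force: 0.0
```

Run:
```python
import cv2,numpy as np
from bench import sensors,optics
from h import *
b=optics.snapshot("side");cv2.imwrite("pics/side_9.png",b[:,:,::-1])
h=cv2.cvtColor(b,cv2.COLOR_RGB2HSV)
m=cv2.inRange(h,(22,150,60),(32,255,255));m[:230]=0;v,u=np.nonzero(m)
if len(u):print("yellow band",u.mean(),v.mean(),len(u))
t=np.radians(9);p=(405.3+44*np.cos(t),201.2+44*np.sin(t))
print("pred band centre",proj("side",(*p,36)))
s=sensors.sense();print(s["time"],s["tool_pos"],s["finger_gap"],s["ft_force"])
```

```text
yellow band 330.65584415584414 293.6233766233766 154
pred band centre [[331.08883725 285.37596718]]
36.825 [404.53331183 200.81013644 155.82039719] 76.55120305676061 [-0.46065805  0.64678815  0.28211542]
```

```bash
python3 -c "
from bench import r
print(r.hand_in())"
```

```text
the job is handed in; nothing more can be done
None
```

I've handed the job in at about 37 s: the sleeve is fully home, the pin is about 18 mm down and the mallet is back on the bench, by my own camera and force readings; the hand-in returned no verdict.

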